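# Reset the coffee mill's grind dial and lock it again

## Task

Reset the grind of the coffee mill to the setting marked by the pink bulldog clip on its rim. Slacken the brass lock ring by swinging its red-posted lever well anticlockwise, turn the black dial until its white pointer points to the middle of the clip, then swing the lever back clockwise and nip the ring up gently but firmly, until moving it takes a sideways push of about 12 N on the red post and not much more, because overtightening spoils the thread. Let go, and leave the other things where they stand.

Things in the scene. Friction and masses are not known exactly. Their poses are not given: they have to be found in the camera images.
- mill: coffee mill fixed to the top of the drawers: wooden box 126 x 126 mm, 92 mm high, with a round aluminium rim plate (128 mm across, top at 100 mm height). Origin at the centre of its underside; z is up and is the common axis of rim plate, lock ring and dial
- lock_ring: brass lock ring, 96 mm across, at 119 to 131 mm height round the mill's axis, under the dial. Origin on the axis; x axis points along its lever. It stays at its height. Found tight; anticlockwise from above slackens it, free after 0.2 to 0.4 rad, stop about 1.15 rad from the start. Clockwise tightens. A stiff thread: it stays where it is left. The angle where it bites shifts with the dial
- lever_post (a point): centre (half-way up) of the upright round red post at the end of the lock ring's lever: 12 mm diameter, standing from 127 to 160 mm height (as found), 70 mm from the mill's axis. The lever arm under it is 10 mm wide, top at 127 mm height, and runs in along the radius. The 16 mm from post to ring and all other sides are free
- lock_washer: thin steel washer inside the lock ring, hidden; it cannot turn. The ring screws it down onto the dial's flange. Turning the slack ring clockwise takes a steady 7 N at the post; once it bites the push grows some 0.2 N per 0.01 rad. Push counts while the post moves slowly (about 20 mm/s); it partly fades at a stop. Clamping force is about 35 N at a push of 12 N, 7 N more per newton
- grind_dial: black dial on the mill's axis above the ring: 54 mm disc (top at 147 mm height), on it a grip bar 40 x 16 mm, up to 178 mm. Its x axis runs along the bar to the white pointer. Clamped while the ring is tight; else it turns with 0.06 N m and rises 1.8 mm per rad anticlockwise, which takes up slack of the ring (so slacken the ring by about 0.8 rad first)
- dial_grip (a point): centre of the dial's grip bar, on the axis, half-way up the bar; the bar's long side lies along the dial's x axis, it is gripped across y (16 mm)
- pointer (a point): point on the line of the white pointer, 62 mm from the axis (4 mm beyond the pointer's end), at 145 mm height; it turns with the dial. It starts about 0.45 to 1.3 rad clockwise of the clip
- clip_mark (a point): middle of the top of the pink bulldog clip's jaws (18 mm wide) on the mill's rim, 62 mm from the axis, at 108 mm height; the clip is fixed to the rim and marks the wanted setting
- jam_jar: empty glass jam jar, 68 mm across, 100 mm high, loose beside the mill; origin at the centre of its underside
- bowl: white ceramic bowl of earrings, 100 mm across, 42 mm high, loose beside the mill; origin at the centre of its underside
- spectacle_case: black spectacle case, shut, 62 x 160 mm, 40 mm high, loose; origin at the centre of its underside
- opener: chrome bottle opener lying flat, 106 mm long, 36 mm wide, 6 mm thick, loose; origin near its middle
Not all that is in view belongs to the job. There is more than one size of the mill; the job needs the larger.

How it is judged:
By the outcome, as a careful person would: the job done as asked, in the order asked, and still so for the second after the job is handed in, with the robot touching nothing.
It also fails if it takes over 67 s, if anything falls off the work surface, if the arm or the gripper's body presses on something with over 40 N, if the wrist force passes 120 N, or if a joint passes its speed limit or range.

## Robot

A 6-joint arm with a two-finger parallel gripper is mounted at the origin on the work surface. World frame = base frame: x ahead of the robot, y to its left, z up, the work surface at z = 0. Lengths are in mm, angles in rad, forces in N, time in s.
With the tool pointing down it reaches from about 275 to 1000 mm from the base axis. Payload 8.4 kg.
Tool frame: the origin (TCP) lies on the centre line of the jaws, within the pads' length; the fingertips stand r.tip_reach ahead of it and the grasp point (between the pads) lies 11 mm behind it (r.tip_reach is the distance from the TCP to the fingertips, in mm); z points along the fingers, y is the line along which they close (so a half turn about z gives the same grasp; the last joint's range is limited). The gripper opens to 85 mm and grips with 20 to 120 N. Pads are 22 mm wide; open, the fingers measure 114 mm over their backs; the gripper's body (76 mm by 85 mm) begins 54 mm behind the grasp point. The pads swing forward as they close: fully open they stand 13 mm farther back than shut.
Start: joints at [1.108, 0.353, 1.633, -0, 1.155, -0.002], TCP at [277.914, 559.814, 200.281] pointing down, gripper open.
Joint ranges: [-2.63, 2.63], [-0.92, 2.1], [0.06, 2.66], [-1.3, 4.44], [0, 2.69], [-3.02, 3.02]. Speed limits (rad/s): [2.22, 2.22, 2.79, 3.14, 3.14, 3.14].

## Interface

Orientations are given as [roll, pitch, yaw] about the fixed x, y, z axes, in that order (R = Rz(yaw) Ry(pitch) Rx(roll)).
In Python, from rig import r gives the robot as it stands.
- The arm moves only by the tool carry_out, never from a script. Its argument "targets" is a list of rows, each an object with "dp": the shift along the tool's x, y, z in mm, a list of three; "yaw": the turn about the tool's z in degrees. A call has 1 to 12 rows; each row is the pose to reach, as a shift and turn from the pose commanded when the call began, along the tool's axes at that moment; what a row does not reach only later rows make up. A row lasts 1/8 s, in which the tool goes at most 62.5 mm and 10.7 degrees, less where a joint would pass 70% of its speed; a pose out of reach is approached as far as the arm can. A call with a gripper value outside its range is refused whole. "fingers" is the opening, from -1 (shut) to 1 (fully open), so that 0 is half open, set as the call begins (left out, the last holds). The fingers move at their own pace and stop on an object; "grip_force" is the grip in N (left out, the last holds). Time passes only in rows, so rows that repeat a pose let the fingers close. It gives the time, the measured TCP pose, the force, the opening and the grip force at its end, in the units of the state.
- r.sense(): the state, without advancing time (a new reading comes with each control period).
- r.grab_frame(name): name is "scene" or "side" or "wrist"; returns the picture (400x640x3 uint8, red, green, blue); there is no depth.
- r.get_calibration(name): a dict with "fx", "fy", "cx", "cy" (pixels), "dist_coeffs" ([k1, k2, p1, p2, k3] as OpenCV has them; the pictures are not rectified), "rvec" (rotation vector, rad) and "tvec" (3), from world to camera coordinates, as OpenCV has them. Camera axes: x right, y down, z forward; pixel columns grow to the right and rows downward; lengths in mm; the calibration is good to about 2 mm. A picture is of the moment at which its call begins: read the wrist's pose just before it. get_calibration takes no time and is no camera call; for the wrist camera it gives the pose at the moment of the call.
- r.sign_off(): hands the job in; it is judged then, once.
The state is a dict: "clock": time; "qpos": joint angles; "qvel": joint speeds; "joint_efforts": joint torques, N m; "eef_pos": TCP position; "tcp_rot": TCP orientation; "contact_force": force on the tool from outside, world axes, zero at the start; "wrist_torque": the same for the moment, N m; "opening": opening from 0.0 (shut) to 1.0 (fully open); "grasp_force": force on a finger pad.
Only numpy, scipy, OpenCV 4.12 (cv2) and the standard library are available. Lean on these libraries where they do the work, as an engineer would, in place of code of your own. Each camera call takes 0.05 s, during which the arm holds its last target. There are 200 camera calls.

## Working session

There is one attempt and no reset: what is moved stays moved. The work goes in short steps, Python scripts to look and compute and a tool call to move; the robot and the scene stay as the last step left them, time stands still between calls to the robot, and variables do not carry over. Pictures are saved under pics/ and viewed, at most 10 in all, crops included, and the job is handed in when it is done.

Besides the shell and the picture viewer there is one more tool, called after "Call:" in YAML: its name, and indented under it one key for each argument. carry_out: Moves the arm, as the interface text tells. Its arguments: {"type":"object","properties":{"targets":{"type":"array","items":{"type":"object","properties":{"dp":{"type":"array","items":{"type":"number"}},"yaw":{"type":"number"}}}},"fingers":{"type":"number"},"grip_force":{"type":"number"}},"required":["targets"]}

```bash
ls; mkdir -p pics; cat > h.py <<'E'
import numpy as np, cv2
from rig import r
def save(n,f): cv2.imwrite(f'pics/{f}.png', cv2.cvtColor(r.grab_frame(n),cv2.COLOR_RGB2BGR))
def ray(n,px,c=None):
    c=c or r.get_calibration(n); K=np.array([[c['fx'],0,c['cx']],[0,c['fy'],c['cy']],[0,0,1]])
    u=cv2.undistortPoints(np.array([[px]],float),K,np.array(c['dist_coeffs']))[0,0]
    R=cv2.Rodrigues(np.array(c['rvec'],float))[0]; o=-R.T@np.array(c['tvec'],float).ravel()
    return o,R.T@np.array([u[0],u[1],1])
def atz(n,px,z,c=None):
    o,d=ray(n,px,c); return o+d*(z-o[2])/d[2]
def proj(n,P,c=None):
    c=c or r.get_calibration(n); K=np.array([[c['fx'],0,c['cx']],[0,c['fy'],c['cy']],[0,0,1]])
    return cv2.projectPoints(np.array(P,float).reshape(-1,1,3),np.array(c['rvec'],float),np.array(c['tvec'],float),K,np.array(c['dist_coeffs']))[0][:,0]
E
python3 -c "
from h import *
print(r.sense(), r.tip_reach)
save('scene','s0');save('side','d0');save('wrist','w0')
a=[cv2.imread(f'pics/{n}.png') for n in('s0','d0')]
"
```

```text
pics
{'clock': 0.0, 'qpos': array([ 1.10760018e+00,  3.53651245e-01,  1.63411287e+00,  6.07601350e-06,
        1.15515237e+00, -2.42265908e-03]), 'qvel': array([-3.92257320e-04,  6.55875244e-04,  8.76168753e-05, -9.41633493e-04,
       -2.59860025e-03,  7.47001173e-04]), 'joint_efforts': array([-4.62963126e-04, -6.05243111e+01, -3.42061365e+01, -9.31750105e-05,
        9.40108235e-03, -5.60659078e-05]), 'eef_pos': array([277.69325451, 559.37570492, 199.56884974]), 'tcp_rot': array([-3.14026884e+00, -8.76258985e-06,  2.68081671e+00]), 'contact_force': array([ 0.59884068, -1.42087442, -0.23443548]), 'wrist_torque': array([0.03837438, 0.00657053, 0.01524781]), 'grasp_force': 0.0, 'opening': 1.0001964737270743} 8.0
```

View pics/s0.png

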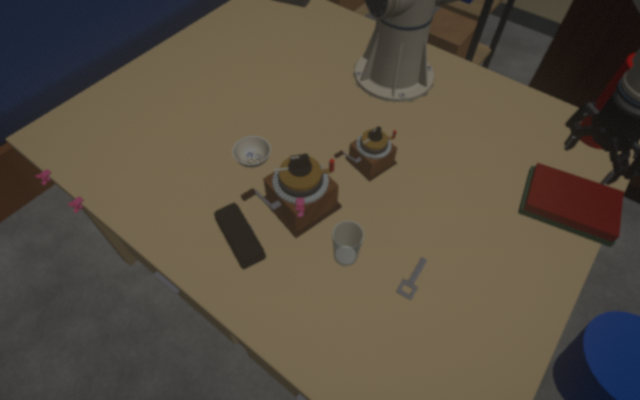

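View pics/d0.png

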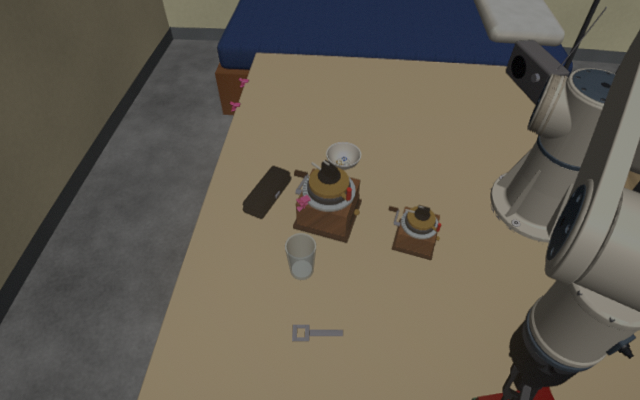

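```bash
python3 -c "
from h import *
s=cv2.imread('pics/s0.png')[145:235,255:350];d=cv2.imread('pics/d0.png')[150:240,287:367]
R=lambda i:cv2.convertScaleAbs(cv2.resize(i,None,fx=4.5,fy=4.5,interpolation=cv2.INTER_CUBIC),alpha=1.5)
cv2.imwrite('pics/c0.png',np.hstack([R(s),R(d)]))
print(atz('scene',(302,185),100),atz('side',(329,190),100))
print(atz('scene',(332,166),143),atz('side',(349,190),143), atz('scene',(300,207),108),atz('side',(303,202),108))
"
```

```text
[568.02371278  93.16847041 100.        ] [555.69609445  84.66637642 100.        ]
[510.90308328 133.39066848 143.        ] [508.9979239  119.58227252 143.        ] [621.0031976  130.59082202 108.        ] [612.52989156 134.14492511 108.        ]
```

View pics/c0.png

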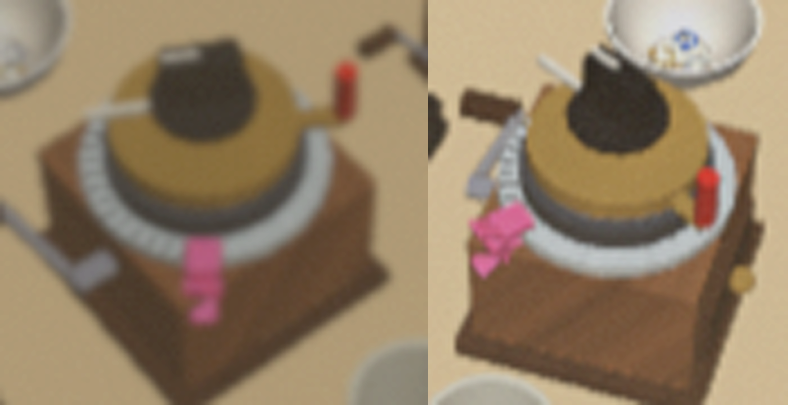

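```bash
cat >> h.py <<'E'
from scipy.spatial.transform import Rotation as Ro
def tri(ps):
    A=np.zeros((3,3));b=np.zeros(3)
    for n,p in ps:
        o,d=ray(n,p); d/=np.linalg.norm(d); M=np.eye(3)-np.outer(d,d); A+=M;b+=M@o
    return np.linalg.solve(A,b)
def todp(P,yaw,s=None):
    s=s or r.sense(); R=Ro.from_euler('xyz',s['tcp_rot']).as_matrix()
    dy=s['tcp_rot'][2]-yaw
    return (R.T@(np.array(P)-s['eef_pos'])).round(1), round(float(np.degrees((dy+np.pi)%(2*np.pi)-np.pi)),1)
E
python3 -c "
from h import *
print(tri([('scene',(331.7,165)),('side',(348.9,194))]),tri([('scene',(300.6,199)),('side',(306.3,199.3))]))
c=r.get_calibration('wrist'); o,d=ray('wrist',(320,200),c); s=r.sense()
R=Ro.from_euler('xyz',s['tcp_rot']).as_matrix()
print('cam in tool',R.T@(o-s['eef_pos']),R.T@d,c['fx'])
for z in (300,350): print(todp([560,88,z],2.68))
"
```

```text
[508.72424258 131.0055185  142.41615875] [604.93315931 120.18499466 105.88422134]
cam in tool [  81.97580688   -0.45958212 -172.23068057] [-0.3325902  -0.01302786  0.9431183 ] 287.626294112654
(array([-462.5, -296.9, -100. ]), 0.0)
(array([-462.5, -296.9, -150. ]), 0.0)
```

Call:
carry_out:
  targets:
    - {"dp": [-40,-25,-30],"yaw": 0}
    - {"dp": [-90,-50,-60],"yaw": 0}
    - {"dp": [-140,-80,-70],"yaw": 0}
    - {"dp": [-190,-110,-70],"yaw": 0}
    - {"dp": [-240,-140,-70],"yaw": 0}
    - {"dp": [-290,-170,-70],"yaw": 0}
    - {"dp": [-340,-200,-70],"yaw": 0}
    - {"dp": [-390,-230,-70],"yaw": 0}
    - {"dp": [-440,-260,-70],"yaw": 0}
    - {"dp": [-490,-285,-70],"yaw": 0}
    - {"dp": [-512,-297,-70],"yaw": 0}
    - {"dp": [-512,-297,-70],"yaw": 0}
  fingers: -0.4

```text
clock: 1.65
eef_pos: [604.7, 65.1, 269.8]
tcp_rot: [-3.141, -0.001, 2.679]
contact_force: [-0.4, 0.4, -0.5]
opening: 0.299
grasp_force: 0.0
```

```bash
python3 -c "
from h import *
import json
s=r.sense();c=r.get_calibration('wrist')
json.dump({k:(np.array(v).ravel().tolist()) for k,v in c.items()},open('cal1.json','w'))
save('wrist','w1'); print(s['clock'],s['eef_pos'],s['tcp_rot'],s['contact_force'],s['qpos'],s['opening'],np.abs(s['qvel']).max())
i=cv2.imread('pics/w1.png'); cv2.imwrite('pics/w1b.png',cv2.resize(i,(800,500)))
"
```

```text
1.65 [604.74598333  65.08685102 269.76555612] [-3.14123774e+00 -7.94164172e-04  2.67860194e+00] [-0.3782111   0.41569301 -0.53653282] [ 1.04669436e-01  2.70615149e-01  1.59139845e+00  1.33319656e-04
  1.28043949e+00 -1.00317454e+00] 0.2991290856954705 0.04024313119137247
```

View pics/w1b.png

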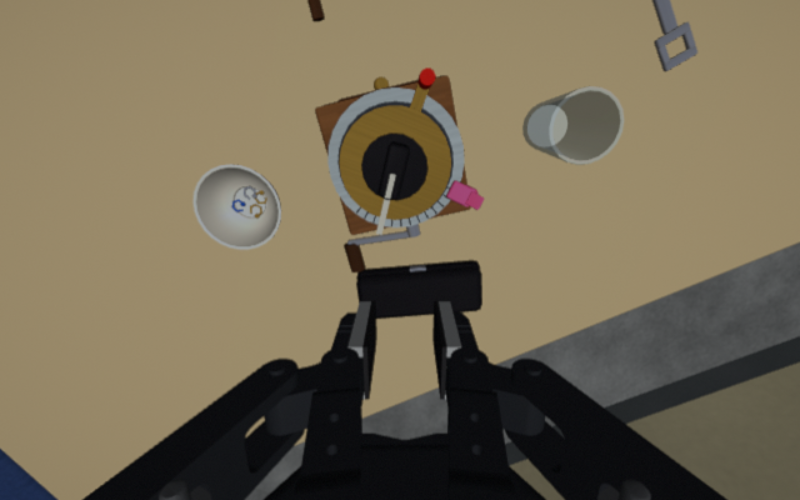

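```bash
python3 -c "
from h import *
i=cv2.imread('pics/w1.png')[48:198,250:390]
cv2.imwrite('pics/c1.png',cv2.resize(i,None,fx=4,fy=4,interpolation=cv2.INTER_CUBIC))
"
```

```text
(no output)
```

View pics/c1.png

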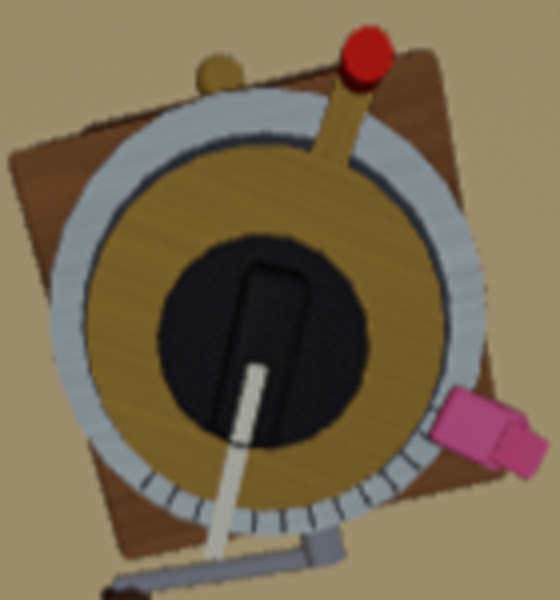

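```bash
cat > m.py <<'E'
from h import *
import json
c=json.load(open('cal1.json'))
for k in('fx','fy','cx','cy'): c[k]=c[k][0]
W=lambda u,v,z: atz('wrist',(250+(u-1.5)/4,48+(v-1.5)/4),z,c)[:2]
for n,z,L in(('rim',100,[(51,310),(486,305),(262,88),(265,535)]),('ring',131,[(84,327),(445,327),(264,143),(264,512)]),('disc',147,[(159,341),(369,341),(264,235),(264,447)])):
    P=np.array([W(u,v,z) for u,v in L]); A=np.c_[2*P,np.ones(len(P))]; x=np.linalg.lstsq(A,(P**2).sum(1),rcond=None)[0]
    print(n,x[:2],(x[2]+x[:2]@x[:2])**.5*2)
import sys
C=np.array([float(a) for a in sys.argv[1:3]]) if len(sys.argv)>2 else x[:2]
for n,p in(('post',W(369,53,160)),('pEnd',W(213,556,145)),('clip',W(477.5,427,108)),('clipout',W(511,441.5,108)),('clipin',W(444,412.5,108))):
    d=p-C; print(n,p,np.hypot(*d),np.degrees(np.arctan2(d[1],d[0])))
E
python3 m.py
```

```text
rim [556.95221812  79.3940681 ] 126.36402462947703
ring [556.83780483  79.03964255] 95.63173505132147
disc [557.05272668  79.25030515] 52.66970996033475
post [509.64698493 130.19361763] 69.58825646154607 132.93998499955975
pEnd [601.01717152  41.2528454 ] 58.10920199828302 -40.83610252018973
clip [609.52349525 121.22379975] 67.19342082776396 38.65773064579286
clipout [617.83564795 128.28093411] 78.09331657978878 38.89143201819807
clipin [601.27802409 114.2227793 ] 56.38218582739001 38.33623713713456
```

```bash
python3 -c "
from h import *
print(todp([509.6,130.2,139],2.320))"
```

```text
(array([112.9,  15.2, 131. ]), 20.6)
```

Call:
carry_out:
  targets:
    - {"dp": [40,5,0],"yaw": 7}
    - {"dp": [80,10,15],"yaw": 14}
    - {"dp": [113,15,35],"yaw": 20.6}
    - {"dp": [113,15.2,65],"yaw": 20.6}
    - {"dp": [113,15.2,90],"yaw": 20.6}
    - {"dp": [113,15.2,110],"yaw": 20.6}
    - {"dp": [113,15.2,124],"yaw": 20.6}
    - {"dp": [113,15.2,131],"yaw": 20.6}
    - {"dp": [113,15.2,131],"yaw": 20.6}

```text
clock: 2.82
eef_pos: [509.8, 130.3, 139.2]
tcp_rot: [-3.141, -0.0, 2.322]
contact_force: [0.4, 1.0, 0.5]
opening: 0.299
grasp_force: 0.0
```

Call:
carry_out:
  targets:
    - {"dp": [0,0,0],"yaw": 0}
    - {"dp": [0,0,0],"yaw": 0}
    - {"dp": [0,0,0],"yaw": 0}
  fingers: -1
  grip_force: 30

```text
clock: 3.2
eef_pos: [510.2, 130.0, 139.6]
tcp_rot: [3.141, 0.0, 2.321]
contact_force: [0.2, -0.4, -0.1]
opening: 0.003
grasp_force: 0.0
```

```bash
python3 -c "
from h import *
s=r.sense();print(s)
C=np.array([557,79.2]);d=s['eef_pos'][:2]-C
for R0 in [np.hypot(*d)]:
  # arc ccw by a in tool frame: tool x radial, y clockwise
  for a in np.arange(.1,1.01,.1): print(round(a,1),(R0*(np.cos(a)-1)).round(1),(-R0*np.sin(a)).round(1),(-np.degrees(a)).round(1))
"
```

```text
{'clock': 3.2, 'qpos': array([ 2.46562753e-01,  2.70765739e-01,  1.90184100e+00,  8.07322604e-06,
        9.68371850e-01, -5.03719186e-01]), 'qvel': array([-0.00010303,  0.00235994,  0.00179252, -0.00033352, -0.00150693,
       -0.00214315]), 'joint_efforts': array([ 2.35211500e-02, -5.02690315e+01, -2.99479812e+01,  1.25434384e-03,
       -1.77830490e-03,  5.54040143e-04]), 'eef_pos': array([510.2271754 , 129.96523819, 139.63897005]), 'tcp_rot': array([3.14105165e+00, 2.90570468e-04, 2.32107361e+00]), 'contact_force': array([ 0.19324234, -0.42580555, -0.14343292]), 'wrist_torque': array([-0.02416847, -0.02376019, -0.01707611]), 'grasp_force': 0.0, 'opening': 0.0028010442811963157}
0.1 -0.3 -6.9 -5.7
0.2 -1.4 -13.7 -11.5
0.3 -3.1 -20.4 -17.2
0.4 -5.4 -26.9 -22.9
0.5 -8.5 -33.1 -28.6
0.6 -12.1 -39.0 -34.4
0.7 -16.2 -44.5 -40.1
0.8 -20.9 -49.5 -45.8
0.9 -26.1 -54.1 -51.6
1.0 -31.7 -58.1 -57.3
```

```bash
python3 -c "
from h import *
save('wrist','w2');save('scene','s2');save('side','d2')
w=cv2.imread('pics/w2.png');s=cv2.imread('pics/s2.png')[120:240,245:365];d=cv2.imread('pics/d2.png')[120:240,280:400]
R=lambda i:cv2.convertScaleAbs(cv2.resize(i,(400,250) if i.shape[1]>200 else (400,350),interpolation=cv2.INTER_CUBIC),alpha=1.4)
cv2.imwrite('pics/c2.png',np.vstack([np.hstack([R(s),R(d)]),np.hstack([R(w),R(w[0:300,100:540])])]))
"
```

```text
(no output)
```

View pics/c2.png

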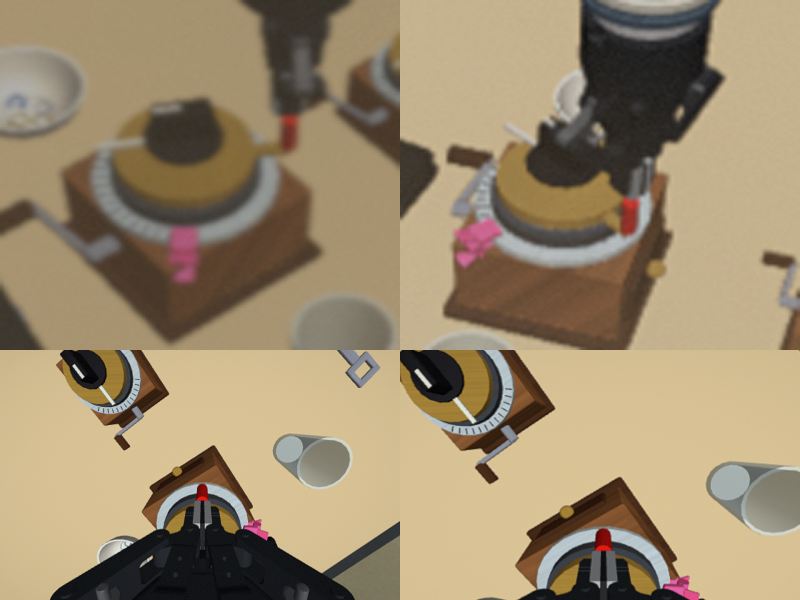

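```bash
python3 -c "
from h import *
s=r.sense()['eef_pos']
for n,f in(('scene',lambda p:((p[0]-245)*400/120,(p[1]-120)*350/120)),('side',lambda p:(400+(p[0]-280)*400/120,(p[1]-120)*350/120)),('wrist',lambda p:(400+(p[0]-100)*400/440,350+p[1]*250/300))):
  for P in ([509.6,130.2,127],[509.6,130.2,160],[s[0],s[1],131],[s[0],s[1],139],[s[0],s[1],150]): print(n,P,np.round(f(proj(n,P)[0]),0))
i=cv2.imread('pics/w2.png')[205:355,240:400]
j=cv2.imread('pics/d2.png')[165:205,325:365]
k=cv2.imread('pics/s2.png')[140:180,310:350]
R=lambda i:cv2.resize(cv2.convertScaleAbs(i,alpha=1.6),(400,300) if i.shape[0]>100 else (300,300),interpolation=cv2.INTER_CUBIC)
cv2.imwrite('pics/c3.png',np.vstack([np.hstack([R(k),R(j)]),np.pad(R(i),((0,0),(0,200),(0,0)))]))
"
```

```text
scene [509.6, 130.2, 127] [287. 144.]
scene [509.6, 130.2, 160] [288. 117.]
scene [np.float64(510.0422360191631), np.float64(129.94441662264973), 131] [286. 141.]
scene [np.float64(510.0422360191631), np.float64(129.94441662264973), 139] [286. 135.]
scene [np.float64(510.0422360191631), np.float64(129.94441662264973), 150] [287. 125.]
side [509.6, 130.2, 127] [627. 228.]
side [509.6, 130.2, 160] [630. 199.]
side [np.float64(510.0422360191631), np.float64(129.94441662264973), 131] [627. 224.]
side [np.float64(510.0422360191631), np.float64(129.94441662264973), 139] [628. 218.]
side [np.float64(510.0422360191631), np.float64(129.94441662264973), 150] [628. 208.]
wrist [509.6, 130.2, 127] [603. 535.]
wrist [509.6, 130.2, 160] [603. 554.]
wrist [np.float64(510.0422360191631), np.float64(129.94441662264973), 131] [604. 537.]
wrist [np.float64(510.0422360191631), np.float64(129.94441662264973), 139] [604. 542.]
wrist [np.float64(510.0422360191631), np.float64(129.94441662264973), 150] [604. 548.]
```

View pics/c3.png

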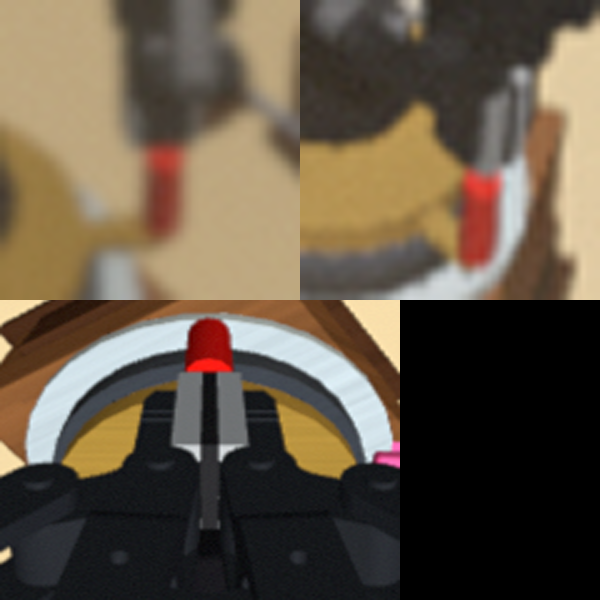

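Call:
carry_out:
  targets:
    - {"dp": [0,0,0],"yaw": 0}
    - {"dp": [0,0,0],"yaw": 0}
    - {"dp": [0,0,4],"yaw": 0}
    - {"dp": [0,0,8],"yaw": 0}
    - {"dp": [0,0,12],"yaw": 0}
  fingers: -0.4

```text
clock: 3.98
eef_pos: [509.8, 130.0, 126.8]
tcp_rot: [-3.141, -0.0, 2.321]
contact_force: [0.6, 0.1, -0.2]
opening: 0.298
grasp_force: 0.0
```

Call:
carry_out:
  targets:
    - {"dp": [0,0,4],"yaw": 0}
    - {"dp": [0,0,8],"yaw": 0}
    - {"dp": [0,0,12],"yaw": 0}
    - {"dp": [0,0,12],"yaw": 0}

```text
clock: 4.47
eef_pos: [509.8, 129.9, 114.9]
tcp_rot: [-3.141, -0.0, 2.321]
contact_force: [1.1, 0.4, 0.4]
opening: 0.3
grasp_force: 0.0
```

Call:
carry_out:
  targets:
    - {"dp": [0,0,0],"yaw": 0}
    - {"dp": [0,0,0],"yaw": 0}
    - {"dp": [0,0,0],"yaw": 0}
  fingers: -1
  grip_force: 30

```text
clock: 4.85
eef_pos: [510.0, 130.0, 115.4]
tcp_rot: [3.142, 0.0, 2.321]
contact_force: [0.0, 0.0, 0.2]
opening: 0.122
grasp_force: 29.2
```

```bash
python3 -c "
from h import *
save('wrist','w4');save('scene','s4');save('side','d4')
i=cv2.imread('pics/w4.png')[205:355,240:400]
j=cv2.imread('pics/d4.png')[155:205,325:375]
k=cv2.imread('pics/s4.png')[130:180,310:360]
R=lambda i:cv2.resize(cv2.convertScaleAbs(i,alpha=1.6),(400,300) if i.shape[0]>100 else (300,300),interpolation=cv2.INTER_CUBIC)
cv2.imwrite('pics/c4.png',np.vstack([np.hstack([R(k),R(j)]),np.pad(R(i),((0,0),(0,200),(0,0)))]))
"
```

```text
(no output)
```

View pics/c4.png

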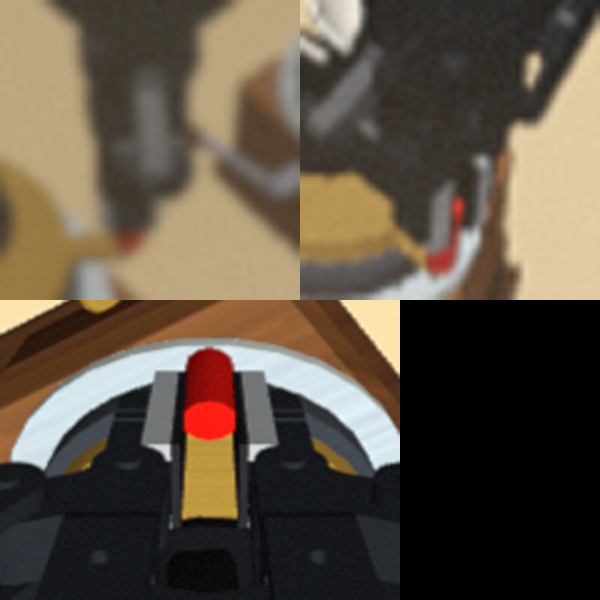

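Call:
carry_out:
  targets:
    - {"dp": [0,-3.5,0],"yaw": -2.9}
    - {"dp": [-0.3,-7,0],"yaw": -5.7}
    - {"dp": [-0.8,-10.4,0],"yaw": -8.6}
    - {"dp": [-1.4,-13.8,0],"yaw": -11.5}
    - {"dp": [-3.1,-20.5,0],"yaw": -17.2}
    - {"dp": [-5.5,-27,0],"yaw": -22.9}

```text
clock: 5.75
eef_pos: [494.7, 108.7, 115.5]
tcp_rot: [3.139, 0.001, 2.724]
contact_force: [2.7, 7.4, -1.5]
opening: 0.121
grasp_force: 29.2
```

```bash
cat > st.py <<'E'
from h import *
C=np.array([557,79.2]);s=r.sense();d=s['eef_pos'][:2]-C;a=np.arctan2(d[1],d[0]);f=s['contact_force'][:2]
print(s['clock'],'R',np.hypot(*d),'ang',np.degrees(a),'yaw',np.degrees(s['tcp_rot'][2])%360,'f_ccw',f@[-np.sin(a),np.cos(a)],'f_rad',f@[np.cos(a),np.sin(a)],'op',s['opening'],s['grasp_force'])
E
python3 st.py
```

```text
5.75 R 68.97728793209103 ang 154.66826840034412 yaw 156.0499679388417 f_ccw -7.870340428570427 f_rad 0.7662401284971723 op 0.12094289438959774 29.19548124074936
```

Call:
carry_out:
  targets:
    - {"dp": [-0.3,-7,0],"yaw": -5.7}
    - {"dp": [-1.4,-13.8,0],"yaw": -11.5}
    - {"dp": [-3.1,-20.5,0],"yaw": -17.2}
    - {"dp": [-5.5,-27,0],"yaw": -22.9}
    - {"dp": [-8.5,-33.2,0],"yaw": -28.6}
    - {"dp": [-12.1,-39.1,0],"yaw": -34.4}
    - {"dp": [-12.1,-39.1,0],"yaw": -34.4}

```text
clock: 6.62
eef_pos: [489.4, 67.4, 115.4]
tcp_rot: [3.141, 0.001, -2.961]
contact_force: [0.6, 3.7, -0.1]
opening: 0.12
grasp_force: 29.4
```

```bash
python3 st.py
```

```text
6.625 R 68.61226505057762 ang -170.05973454430952 yaw 190.3304501347924 f_ccw -3.5239928951861863 f_rad -1.274367083698169 op 0.12029464198844458 29.365261495113373
```

Call:
carry_out:
  targets:
    - {"dp": [0,0,0],"yaw": 0}
    - {"dp": [0,0,0],"yaw": 0}
    - {"dp": [0,0,-20],"yaw": 0}
    - {"dp": [0,0,-60],"yaw": 0}
    - {"dp": [-15,0,-62],"yaw": 10}
    - {"dp": [-30,0,-62],"yaw": 20}
    - {"dp": [-50,0,-62],"yaw": 30}
    - {"dp": [-68,-0.5,-62],"yaw": 40}
    - {"dp": [-68.5,-0.5,-62],"yaw": 51}
    - {"dp": [-68.5,-0.5,-62],"yaw": 51}
  fingers: -0.4

```text
clock: 7.88
eef_pos: [556.5, 78.6, 177.1]
tcp_rot: [-3.141, -0.0, 2.432]
contact_force: [-0.8, -0.1, 0.4]
opening: 0.301
grasp_force: 0.0
```

```bash
python3 -c "
from h import *
print(todp([557,79.2,133],np.radians(139.2)))
c=r.get_calibration('wrist')
save('wrist','w5')
i=cv2.imread('pics/w5.png'); cv2.imwrite('pics/c5.png',cv2.resize(i[60:400,120:540],None,fx=1.75,fy=1.75,interpolation=cv2.INTER_CUBIC))
"; python3 st.py
```

```text
(array([ 0. ,  0.8, 44.1]), 0.1)
7.925 R 0.9008677551025699 ang -135.60430335445693 yaw 139.50088132904833 f_ccw 0.19903769670257385 f_rad -0.21100183374827342 op 0.29434363400522423 0.0
```

View pics/c5.png

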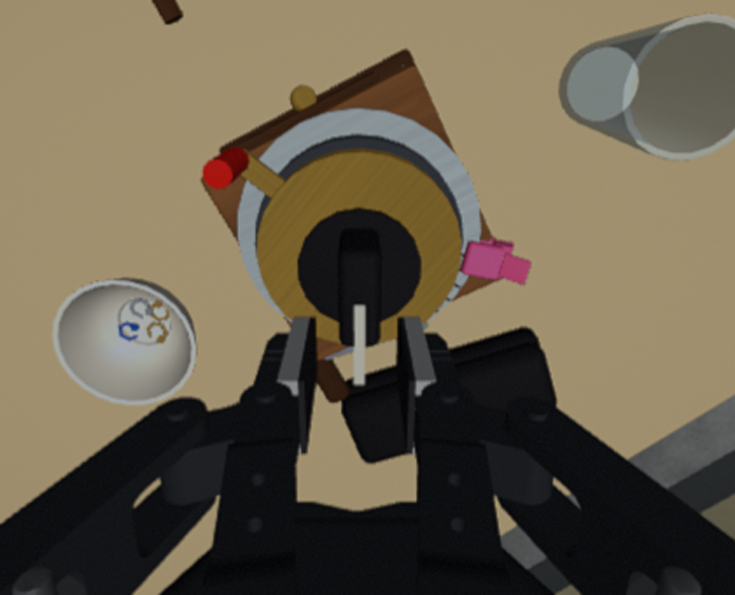

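Call:
carry_out:
  targets:
    - {"dp": [0,0.6,10],"yaw": 0}
    - {"dp": [0,0.6,20],"yaw": 0}
    - {"dp": [0,0.6,30],"yaw": 0}
    - {"dp": [0,0.6,38],"yaw": 0}
    - {"dp": [0,0.6,42],"yaw": 0}
    - {"dp": [0,0.6,42],"yaw": 0}

```text
clock: 8.68
eef_pos: [556.8, 79.1, 135.0]
tcp_rot: [-3.141, -0.0, 2.431]
contact_force: [0.7, 1.3, 0.5]
opening: 0.302
grasp_force: 0.0
```

Call:
carry_out:
  targets:
    - {"dp": [0,0,0],"yaw": 0}
    - {"dp": [0,0,0],"yaw": 0}
    - {"dp": [0,0,0],"yaw": 0}
  fingers: -1
  grip_force: 40

```text
clock: 9.05
eef_pos: [557.2, 79.2, 135.6]
tcp_rot: [3.141, 0.0, 2.431]
contact_force: [-0.1, -0.1, 0.5]
opening: 0.178
grasp_force: 41.5
```

```bash
python3 st.py; python3 -c "
from h import *
s=r.sense();print(s['eef_pos'],s['contact_force'],s['wrist_torque'])"
```

```text
9.05 R 0.19976103322542355 ang -5.259943634433359 yaw 139.2978173760272 f_ccw -0.07599243797086966 f_rad -0.12912294312880016 op 0.17785816915826852 41.46685838699341
[557.19891985  79.18168702 135.58996168] [-0.13554577 -0.06383516  0.47741836] [ 0.11188848 -0.05787119 -0.03503051]
```

Call:
carry_out:
  targets:
    - {"dp": [0,0,-0.2],"yaw": -8}
    - {"dp": [0,0,-0.5],"yaw": -16}
    - {"dp": [0,0,-0.7],"yaw": -24}
    - {"dp": [0,0,-1.0],"yaw": -32}
    - {"dp": [0,0,-1.2],"yaw": -40}
    - {"dp": [0,0,-1.5],"yaw": -48}
    - {"dp": [0,0,-1.8],"yaw": -56}
    - {"dp": [0,0,-2.0],"yaw": -64}
    - {"dp": [0,0,-2.3],"yaw": -72}
    - {"dp": [0,0,-2.5],"yaw": -79.4}
    - {"dp": [0,0,-2.5],"yaw": -79.4}
    - {"dp": [0,0,-2.5],"yaw": -79.4}

```text
clock: 10.55
eef_pos: [557.3, 79.8, 138.1]
tcp_rot: [3.141, 0.001, -2.47]
contact_force: [0.3, 5.9, 1.1]
opening: 0.174
grasp_force: 41.5
```

```bash
python3 st.py; python3 -c "
from h import *
s=r.sense();print(s['eef_pos'],s['contact_force'],s['wrist_torque'])"
```

```text
10.55 R 0.669334157152923 ang 66.37829733897131 yaw 218.5034851346562 f_ccw 2.0873645914542784 f_rad 5.576044633167303 op 0.174008158209137 41.518208384513855
[557.26819959  79.81325133 138.08130682] [0.32183294 5.9452324  1.07592593] [ 1.11205016 -0.09725323  0.01246313]
```

Call:
carry_out:
  targets:
    - {"dp": [0,0,0],"yaw": 0}
    - {"dp": [0,0,0],"yaw": 0}
    - {"dp": [0,0,-20],"yaw": 0}
    - {"dp": [0,0,-55],"yaw": 0}
    - {"dp": [-20,0,-90],"yaw": 0}
    - {"dp": [-50,0,-120],"yaw": 0}
    - {"dp": [-60,0,-130],"yaw": 0}
    - {"dp": [-60,0,-130],"yaw": 0}
    - {"dp": [-60,0,-130],"yaw": 0}
  fingers: -0.4

```text
clock: 11.68
eef_pos: [602.3, 115.9, 266.1]
tcp_rot: [3.14, -0.003, -2.467]
contact_force: [-0.6, -0.1, -0.8]
opening: 0.295
grasp_force: 0.0
```

```bash
python3 -c "
from h import *
import json
s=r.sense();c=r.get_calibration('wrist')
json.dump({k:(np.array(v).ravel().tolist()) for k,v in c.items()},open('cal2.json','w'))
save('wrist','w6'); print(s['clock'],s['eef_pos'],s['tcp_rot'],np.abs(s['qvel']).max(),s['contact_force'])
p=proj('wrist',[[557,79.2,147],[557+60*.781,79.2+60*.624,145]],c);print(p)
u,v=p[0].round().astype(int); u0,v0=u-80,max(v-75,0); print(u0,v0)
i=cv2.imread('pics/w6.png')[v0:v0+150,u0:u0+160]
cv2.imwrite('pics/c6.png',cv2.resize(i,None,fx=4,fy=4,interpolation=cv2.INTER_CUBIC))
"
```

```text
11.675 [602.32230848 115.88952627 266.07086728] [ 3.14044667e+00 -2.82274812e-03 -2.46654295e+00] 0.0028309282499899414 [-0.57691597 -0.06627131 -0.78419463]
[[324.17864884 125.96759846]
 [324.14545253 183.86717805]]
244 51
```

View pics/c6.png

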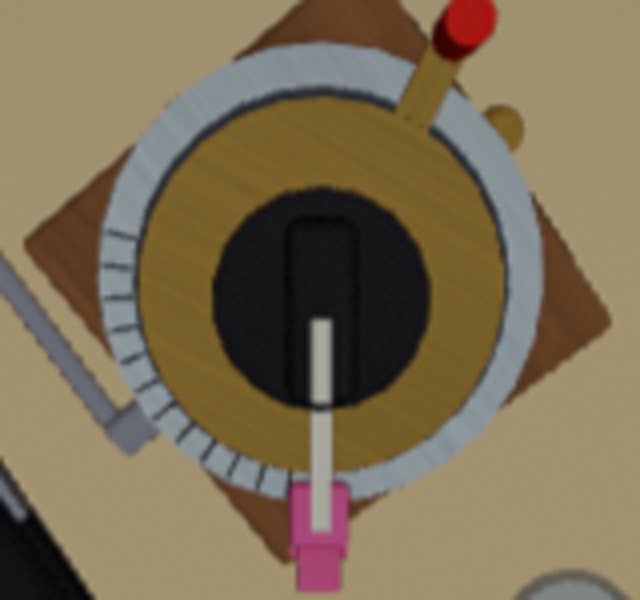

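```bash
python3 -c "
from h import *
import json
c=json.load(open('cal2.json'))
for k in('fx','fy','cx','cy'): c[k]=c[k][0]
W=lambda u,v,z: atz('wrist',(244+(u-1.5)/4,51+(v-1.5)/4),z,c)[:2]
P=np.array([W(u,v,149.5) for u,v in[(213,299),(431,299),(322,187),(322,409)]]); A=np.c_[2*P,np.ones(4)]; x=np.linalg.lstsq(A,(P**2).sum(1),rcond=None)[0][:2]
print(x)
for C in (x,np.array([557,79.2])):
  for n,p in(('post',W(470,20,160)),('pEnd',W(321.3,530,147.5)),('clip',W(318.7,517,108)),('cl_in',W(319.5,484,108)),('cl_out',W(317.8,552,108))):
    d=p-C; print(n,p,np.hypot(*d),np.degrees(np.arctan2(d[1],d[0])))
"
```

```text
[556.86830911  79.01819371]
post [489.10298411  66.30812017] 68.94697412590955 -169.37701626529844
pEnd [602.80040452 115.51999471] 58.66974403613281 38.47383300579683
clip [608.84712429 119.48503448] 65.87383721820706 37.90167270381355
cl_in [600.84561394 113.39983441] 55.82204365120452 38.018444643908936
cl_out [617.51042139 126.05410762] 76.74531242589137 37.79827152139433
post [489.10298411  66.30812017] 69.11009573046641 -169.2489993109792
pEnd [602.80040452 115.51999471] 58.45356336550155 38.41462705051286
clip [608.84712429 119.48503448] 65.65826909492374 37.84708198317397
cl_in [600.84561394 113.39983441] 55.6063533729644 37.95443848286411
cl_out [617.51042139 126.05410762] 76.52985363752596 37.75114456178057
```

```bash
python3 -c "
from h import *
print(todp([489.1,66.6,115.5],np.radians(190.5)))"
```

```text
(array([118.9,  32.1, 151.1]), 28.2)
```

Call:
carry_out:
  targets:
    - {"dp": [30,8,0],"yaw": 9}
    - {"dp": [70,18,0],"yaw": 18}
    - {"dp": [105,28,20],"yaw": 28.2}
    - {"dp": [118.9,32.1,45],"yaw": 28.2}
    - {"dp": [118.9,32.1,75],"yaw": 28.2}
    - {"dp": [118.9,32.1,100],"yaw": 28.2}
    - {"dp": [118.9,32.1,120],"yaw": 28.2}
    - {"dp": [118.9,32.1,135],"yaw": 28.2}
    - {"dp": [118.9,32.1,145],"yaw": 28.2}
    - {"dp": [118.9,32.1,151],"yaw": 28.2}
    - {"dp": [118.9,32.1,151],"yaw": 28.2}

```text
clock: 13.1
eef_pos: [490.9, 67.3, 116.7]
tcp_rot: [-3.142, -0.0, -2.958]
contact_force: [0.6, -0.6, -0.3]
opening: 0.303
grasp_force: 0.0
```

Call:
carry_out:
  targets:
    - {"dp": [0,0,0],"yaw": 0}
    - {"dp": [0,0,0],"yaw": 0}
    - {"dp": [0,0,0],"yaw": 0}
  fingers: -1
  grip_force: 30

```text
clock: 13.48
eef_pos: [491.2, 67.6, 117.3]
tcp_rot: [3.141, 0.001, -2.958]
contact_force: [-0.2, 1.8, 3.4]
opening: 0.121
grasp_force: 29.3
```

```bash
python3 st.py; python3 -c "
from h import *
for a in np.arange(1,13)*.036: print((69*(np.cos(a)-1)).round(2),(69*np.sin(a)).round(1),np.degrees(a).round(1))"
```

```text
13.475 R 66.77309708209778 ang -169.9680410130331 yaw 190.49268025399687 f_ccw -1.791080483065151 f_rad -0.12846324835259748 op 0.12109458437073396 29.296908974647522
-0.04 2.5 2.1
-0.18 5.0 4.1
-0.4 7.4 6.2
-0.71 9.9 8.3
-1.11 12.4 10.3
-1.6 14.8 12.4
-2.18 17.2 14.4
-2.84 19.6 16.5
-3.59 22.0 18.6
-4.42 24.3 20.6
-5.34 26.6 22.7
-6.34 28.9 24.8
```

Call:
carry_out:
  targets:
    - {"dp": [0,2.4,0],"yaw": 2.1}
    - {"dp": [-0.2,4.8,0],"yaw": 4.1}
    - {"dp": [-0.4,7.2,0],"yaw": 6.2}
    - {"dp": [-0.7,9.6,0],"yaw": 8.3}
    - {"dp": [-1.1,12,0],"yaw": 10.3}
    - {"dp": [-1.5,14.3,0],"yaw": 12.4}

```text
clock: 14.22
eef_pos: [490.0, 80.6, 117.2]
tcp_rot: [-3.14, 0.001, 3.108]
contact_force: [-0.7, -6.2, 3.8]
opening: 0.118
grasp_force: 29.5
```

```bash
python3 st.py
```

```text
14.225 R 66.98483700319134 ang 178.79554988879062 yaw 178.08224757262153 f_ccw 6.2379881477982515 f_rad 0.5864650325978754 op 0.11777623891184016 29.53996181488037
```

Call:
carry_out:
  targets:
    - {"dp": [0,2.4,0],"yaw": 2.1}
    - {"dp": [-0.2,4.8,0],"yaw": 4.1}
    - {"dp": [-0.4,7.2,0],"yaw": 6.2}

```text
clock: 14.6
eef_pos: [490.5, 87.8, 117.2]
tcp_rot: [-3.14, 0.0, 3.0]
contact_force: [-1.3, -6.3, 4.8]
opening: 0.116
grasp_force: 29.6
```

```bash
python3 st.py
```

```text
14.6 R 67.06477899504041 ang 172.6564221367348 yaw 171.88148811196936 f_ccw 6.446337288529854 f_rad 0.4891965104300996 op 0.11648623015636847 29.568832218647003
```

Call:
carry_out:
  targets:
    - {"dp": [0,2.4,0],"yaw": 2.1}
    - {"dp": [-0.2,4.8,0],"yaw": 4.1}
    - {"dp": [-0.4,7.2,0],"yaw": 6.2}

```text
clock: 14.98
eef_pos: [491.7, 94.9, 117.2]
tcp_rot: [-3.14, 0.0, 2.892]
contact_force: [-2.2, -6.0, 5.0]
opening: 0.118
grasp_force: 29.6
```

```bash
python3 st.py
```

```text
14.975 R 67.14117152640186 ang 166.5074206901256 yaw 165.67743938365743 f_ccw 6.336694252069533 f_rad 0.7705197609486083 op 0.11755355727657829 29.635753333568573
```

Call:
carry_out:
  targets:
    - {"dp": [0,2.4,0],"yaw": 2.1}
    - {"dp": [-0.2,4.8,0],"yaw": 4.1}
    - {"dp": [-0.4,7.2,0],"yaw": 6.2}

```text
clock: 15.35
eef_pos: [493.6, 101.6, 117.2]
tcp_rot: [-3.139, 0.0, 2.783]
contact_force: [-3.1, -6.9, 6.4]
opening: 0.12
grasp_force: 29.8
```

```bash
echo "
R=np.hypot(*d); print('Mz',s['wrist_torque'],'push70',(-(s['contact_force'][1]*d[0]-s['contact_force'][0]*d[1])/1000-s['wrist_torque'][2])/.07)">>st.py; python3 st.py
```

```text
15.35 R 67.21307651713501 ang 160.5246880004535 yaw 159.48224047362697 f_ccw 7.519822093543197 f_rad 0.6215749457453321 op 0.11978255799427438 29.769942462444305
Mz [-1.09441926  0.50817724  0.21553303] push70 -10.299477269548843
```

Call:
carry_out:
  targets:
    - {"dp": [0,0,0],"yaw": 0}
    - {"dp": [1,0,0],"yaw": 0}
    - {"dp": [2,0,0],"yaw": 0}
    - {"dp": [2,0,0],"yaw": 0}
  fingers: -0.55

```text
clock: 15.85
eef_pos: [492.0, 103.6, 116.7]
tcp_rot: [-3.142, -0.0, 2.784]
contact_force: [-0.1, -0.3, -0.6]
opening: 0.223
grasp_force: 0.0
```

```bash
python3 st.py;  python3 -c "
from h import *
s=r.sense();print(s['eef_pos'],s['contact_force'],s['opening'])"
```

```text
15.85 R 69.38737943319774 ang 159.45288552110756 yaw 159.51265882928254 f_ccw 0.2960500912078446 f_rad -0.0530125425605684 op 0.2229924296167412 0.0
Mz [-0.077593   -0.01805208  0.03142872] push70 -0.7424408494965393
[492.02677531 103.55340833 116.74196337] [-0.05426683 -0.29582275 -0.56281474] 0.2229924296167412
```

Call:
carry_out:
  targets:
    - {"dp": [0,2.5,0],"yaw": 2.1}
    - {"dp": [-0.2,5,0],"yaw": 4.1}
    - {"dp": [-0.4,7.5,0],"yaw": 6.2}

```text
clock: 16.23
eef_pos: [494.4, 108.9, 116.6]
tcp_rot: [-3.138, -0.0, 2.675]
contact_force: [-2.6, -10.1, 2.6]
opening: 0.23
grasp_force: 4.6
```

```bash
python3 st.py
```

```text
16.225 R 69.29889383752672 ang 154.62872181031054 yaw 153.29240118643185 f_ccw 10.294661710552496 f_rad -1.9778461243723822 op 0.23032139995193532 4.602655470371246
Mz [-1.57640709  0.32340623  0.04701282] push70 -10.863164117291644
```

Call:
carry_out:
  targets:
    - {"dp": [0,2.5,0],"yaw": 2.1}
    - {"dp": [-0.2,5,0],"yaw": 4.1}

```text
clock: 16.48
eef_pos: [496.5, 113.0, 116.6]
tcp_rot: [-3.138, -0.0, 2.604]
contact_force: [-2.2, -10.0, 3.8]
opening: 0.227
grasp_force: 5.2
```

```bash
python3 st.py
```

```text
16.475 R 69.27134944912368 ang 150.78995189033844 yaw 149.19170157520145 f_ccw 9.79080766162849 f_rad -2.997682266996666 op 0.22732226257732777 5.239098519086838
Mz [-1.75712033  0.4977909   0.0897479 ] push70 -10.971005071907545
```

Call:
carry_out:
  targets:
    - {"dp": [0,2.5,0],"yaw": 2.1}
    - {"dp": [-0.2,5,0],"yaw": 4.1}

```text
clock: 16.73
eef_pos: [498.9, 117.0, 116.5]
tcp_rot: [-3.137, -0.0, 2.532]
contact_force: [-4.0, -12.3, 5.4]
opening: 0.225
grasp_force: 5.9
```

```bash
python3 st.py
```

```text
16.725 R 69.29987525729256 ang 146.98742694971904 yaw 145.1000233654536 f_ccw 12.473576732705844 f_rad -3.366619265229784 op 0.22531610753251005 5.874025225639343
Mz [-1.94972916  0.68735029  0.0661503 ] push70 -13.293822985637012
```

Call:
carry_out:
  targets:
    - {"dp": [0,-2,0],"yaw": 0}
    - {"dp": [0,-4,0],"yaw": 0}
    - {"dp": [0,-4,0],"yaw": 0}

```text
clock: 17.1
eef_pos: [498.0, 115.8, 116.8]
tcp_rot: [3.141, -0.0, 2.533]
contact_force: [0.2, -0.4, -0.2]
opening: 0.227
grasp_force: 0.0
```

```bash
python3 st.py
```

```text
17.1 R 69.41013280409767 ang 148.20448857541905 yaw 145.10272506029128 f_ccw 0.23048572847626067 f_rad -0.36311971463081233 op 0.22698377273084802 0.0
Mz [-0.02218622  0.03025981  0.00052897] push70 -0.23610019705297977
```

Call:
carry_out:
  targets:
    - {"dp": [0,0,-15],"yaw": 0}
    - {"dp": [0,0,-45],"yaw": 0}
    - {"dp": [0,0,-90],"yaw": 0}
    - {"dp": [0,0,-130],"yaw": 0}
    - {"dp": [0,0,-150],"yaw": 0}
    - {"dp": [0,0,-150],"yaw": 0}

```text
clock: 17.85
eef_pos: [499.1, 116.1, 269.2]
tcp_rot: [3.138, 0.003, 2.533]
contact_force: [0.3, 0.7, -0.8]
opening: 0.224
grasp_force: 0.0
```

```bash
python3 st.py; python3 -c "
from h import *
print(todp([602.3,115.9,266.1],-2.4665))"
```

```text
17.85 R 68.62882704796294 ang 147.5069202098006 yaw 145.10788543858007 f_ccw -0.7372348861953169 f_rad 0.15746887558067796 op 0.22395137877056276 0.0
Mz [0.05347551 0.00772864 0.01827274] push70 0.4617546295188048
(array([-84.7,  58.9,   3.6]), -73.6)
```

Call:
carry_out:
  targets:
    - {"dp": [-10,7,3],"yaw": -9}
    - {"dp": [-20,14,3],"yaw": -18}
    - {"dp": [-30,21,3],"yaw": -27}
    - {"dp": [-40,28,3],"yaw": -36}
    - {"dp": [-50,35,3],"yaw": -45}
    - {"dp": [-60,42,3],"yaw": -54}
    - {"dp": [-70,49,3],"yaw": -64}
    - {"dp": [-84.7,58.9,3.6],"yaw": -73.6}
    - {"dp": [-84.7,58.9,3.6],"yaw": -73.6}
    - {"dp": [-84.7,58.9,3.6],"yaw": -73.6}

```text
clock: 19.1
eef_pos: [600.2, 115.5, 262.4]
tcp_rot: [3.141, -0.001, -2.47]
contact_force: [-0.5, 0.4, 0.1]
opening: 0.221
grasp_force: 0.0
```

```bash
python3 -c "
from h import *
import json
c2=r.get_calibration('wrist'); save('wrist','w7'); print(r.sense()['eef_pos'],r.sense()['tcp_rot'])
c=json.load(open('cal2.json'))
for k in('fx','fy','cx','cy'): c[k]=c[k][0]
C=np.array([557,79.2])
for f,cc in(('w6',c),('w7',c2)):
  i=cv2.imread(f'pics/{f}.png').astype(int); b,g,rr=i[...,0],i[...,1],i[...,2]
  win=np.zeros(b.shape,bool); win[51:205,244:404]=1
  def ang(m,z):
    v,u=np.nonzero(m&win); p=atz('wrist',(u.mean(),v.mean()),z,cc)[:2]; d=p-C; return len(u),np.hypot(*d).round(1),np.degrees(np.arctan2(d[1],d[0])).round(2)
  pt=(b>135)&(abs(rr-b)<35)&(rr>150); pt[:, :318]=0; pt[:,331:]=0; pt[:130]=0; pt[:,:]&=True
  print(f,'pink',ang((rr-g>70)&(b>80),108),'post',ang((rr>110)&(g<40)&(b<40),160),'ptr',ang(pt,155))
"
```

```text
[600.28879962 115.5224623  262.6642624 ] [ 3.14095302e+00 -1.05166999e-03 -2.46888441e+00]
w6 pink (269, np.float64(73.1), np.float64(38.06)) post (112, np.float64(68.8), np.float64(-169.18)) ptr (200, np.float64(33.4), np.float64(38.27))
w7 pink (266, np.float64(72.8), np.float64(37.88)) post (112, np.float64(68.9), np.float64(150.77)) ptr (225, np.float64(31.1), np.float64(37.98))
```

```bash
python3 -c "
from h import *
print(r.sign_off())"
```

```text
the job is handed in; nothing more can be done
None
```

I slackened the lock ring by about 1 rad, turned the dial to within about 0.5° of the middle of the pink clip, and nipped the ring up to a measured push of roughly 12–13 N at the post. I then let go and handed the job in at about 19 s, having touched only the lever post and the dial.

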